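# Unpin an offset lever and hold it level over its fixture

### The job

The blue offset lever is locked in its grey storage cradle by a long pin with a red knob. Pull the pin straight out, drop it point down into the orange cup without knocking the cup over, then pick the lever up by its balance point (the yellow band) and hold it level a few centimetres above the aluminium fixture, its heavy round boss centred over the round socket and its bored eye over the upright dowel, without touching the fixture. Finish while still holding the lever there, and leave the vial, the canister and the eyepiece alone.

Things in the scene. Friction and masses are not known exactly. Their poses are not given: they have to be found in the camera images.
- lever: blue cast lever, 0.36 to 0.54 kg, loose, level on the cradle, flat underside 40 mm above the worktop. Origin on its underside below the balance point (centre of mass); x along the lever from the heavy boss (x = -55 mm) to the eye (x = 115 mm), z up. Bar between them 14 mm wide, from z = 6 to 22 mm; a yellow painted band 20 mm long marks the balance point, x = 0
- lever_boss (a point): point at the underside on the axis of the boss, a cylinder 44 mm in diameter and 36 mm high, 55 mm from the balance point
- lever_eye (a point): point at the underside on the bore axis of the eye, a block 28 x 28 x 24 mm with a vertical 10 mm bore, 115 mm from the balance point
- cradle: grey plastic storage cradle, fixed; base plate 232 x 56 x 10 mm, a round seat 46 mm wide under the boss and a 30 mm square seat under the eye, both 40 mm high; origin on the worktop below the lever's balance point, axes like the lever's. The eye's seat has a vertical 10 mm hole, 30 mm deep
- pin: locking pin, 40 g, 89 mm long, loose, standing upright through the lever's eye into the cradle with 1 mm play, sliding freely. Origin at its foot, z towards the knob: steel shaft 8 mm in diameter, 57 mm long, then the red knob. As it stands its foot is 10 mm above the worktop; it must rise 54 mm to leave the lever
- pin_knob (a point): centre of the pin's red cylindrical knob (16 mm in diameter, 32 mm high), 73 mm from the pin's foot; at the start the knob reaches from 67 to 99 mm above the worktop, the lever under it to 64 mm
- cup: open round orange plastic cup for small parts, 55 mm in diameter, 70 mm high, 150 g, loose, inside 49 mm wide, floor 4 mm thick; origin at the centre of its underside. The pin may lean in it
- fixture: aluminium fixture, fixed, base plate 232 x 56 x 10 mm, with a round steel socket at x = -55 mm and an upright brass dowel at x = 115 mm; origin on the worktop, in line with them, below where the lever's balance point belongs; x from socket to dowel, z up
- socket (a point): centre of the socket's mouth, 28 mm above the worktop; socket 56 mm outside and 49 mm inside diameter
- dowel_tip (a point): top of the dowel, 50 mm above the worktop; dowel 8 mm in diameter on a 22 mm collar
- vial: bystander: glass sample vial with black cap, 27 mm wide, 60 mm high; origin at the centre of its underside
- canister: bystander: black and grey objective canister, 41 mm in diameter, 55 mm high; origin at the centre of its underside
- eyepiece: bystander: spare microscope eyepiece standing on its eyecup, 43 mm in diameter, 59 mm high; origin at the centre of its underside
Not all that is in view belongs to the job. What is shaped like the pin but black, pink or white is not meant.

How it is judged:
By the outcome, as a careful person would: the job done as asked, in the order asked, and still so for the second after the job is handed in, while the arm keeps its last pose, push and grip.
It also fails if it takes over 48 s, if anything falls off the work surface, if the arm or the gripper's body presses on something with over 40 N, if the wrist force passes 120 N, or if a joint passes its speed limit or range.

### The arm

A 6-joint arm with a two-finger parallel gripper is mounted at the origin on a cart in front of the work surface, level with it; the furniture and walls round the work are solid. World frame = base frame: x ahead of the robot, y to its left, z up, the work surface at z = 0. Lengths are in m, angles in rad, forces in N, time in s.
With the tool pointing down it reaches from about 0.275 to 0.775 m from the base axis. Payload 14.6 kg.
Tool frame: the origin (TCP) lies between the finger pads; the fingertips stand 25 mm ahead of it and the grasp point (between the pads) lies 6 mm ahead of it (bot.finger_overhang is the z of the fingertips in the tool frame, in m); z points along the fingers, y is the line along which they close (so a half turn about z gives the same grasp; the last joint's range is limited). The gripper opens to 85 mm and grips with 20 to 120 N. Pads are 22 mm wide; open, the fingers measure 114 mm over their backs; the gripper's body (76 mm by 85 mm) begins 54 mm behind the grasp point. The pads swing forward as they close: fully open they stand 13 mm farther back than shut.
Start: joints at [-1.496, 0.263, -0.048, 1.259, 0, 1.415], TCP at [0.12, -0.511, 0.256] pointing down, gripper open.
Joint ranges: [-2.65, 2.65], [-0.89, 1.7], [-1.18, 1.37], [-2.13, 2.11], [-1.35, 1.29], [-3.14, 3.14]. Speed limits (rad/s): [1.89, 1.89, 2.57, 2.79, 3.14, 3.14].

### API

Orientations are given as a unit quaternion [x, y, z, w].
In Python, from plant import bot, get_image, camera_model gives the robot as it stands.
- The arm moves only by the tool send_rows, never from a script. Its argument "plan" is a list of rows, each an object with "travel": the shift along the tool's x, y, z each as a share of 25 mm, from -1 to 1, a list of three; "spin": the turn about the tool's z as a share of 0.12 rad, from -1 to 1. In form: [{"travel": [x, y, z], "spin": spin}, ...]. A call has 1 to 10 rows; each row shifts and turns the commanded pose from where the row before left it, along the tool's axes as they then stand; what a row does not reach is not made up. A row lasts 1/12 s, in which the tool goes at most 41.7 mm and 7.16 degrees, less where a joint would pass 70% of its speed; a pose out of reach is approached as far as the arm can. A call with a number of a shift or a turn outside -1 to 1 is refused whole. A call with a gripper value outside its range is refused whole. "hand" is the closure, from -1 (fully open) to 1 (shut), set as the call begins (left out, the last holds). The fingers move at their own pace and stop on an object; "squeeze" is the grip in N (left out, the last holds). Time passes only in rows, so rows that do not move let the fingers close. It gives the time, the measured TCP pose, the force, the opening and the grip force at its end, in the units of the state.
- bot.sense(): the state, without advancing time (a new reading comes with each control period).
- get_image(name): name is "side" or "top" or "wrist"; returns the picture (420x560x3 uint8, red, green, blue); there is no depth.
- camera_model(name): a dict with "K" (3x3 intrinsics, pixels), "T" (4x4, takes a point from camera to world coordinates). Camera axes: x right, y up, looking along -z (the intrinsics and any distortion apply to the point x, -y, -z); pixel columns grow to the right and rows downward; lengths in m; the calibration is good to about 2 mm. A picture is of the moment at which its call begins: read the wrist's pose just before it. camera_model takes no time and is no camera call; for the wrist camera it gives the pose at the moment of the call.
- bot.sign_off(): hands the job in; it is judged then, once.
The state is a dict: "time": time; "joint_positions": joint angles; "dq": joint speeds; "effort": joint torques, N m; "tool_pos": TCP position; "tcp_rot": TCP orientation; "ft_force": force on the tool from outside, world axes, zero at the start; "ft_torque": the same for the moment, N m; "width": finger opening in m; "grasp_force": force on a finger pad.
Only numpy, scipy, OpenCV 4.12 (cv2) and the standard library are available. Lean on these libraries where they do the work, as an engineer would, in place of code of your own. Each camera call takes 0.05 s, during which the arm holds its last target. There are 200 camera calls.

## Working session

There is one attempt and no reset: what is moved stays moved. The work goes in short steps, Python scripts to look and compute and a tool call to move; the robot and the scene stay as the last step left them, time stands still between calls to the robot, and variables do not carry over. Pictures are saved under pics/ and viewed, at most 10 in all, crops included, and the job is handed in when it is done.

Besides the shell and the picture viewer there is one more tool, called in YAML: its name, and indented under it one key for each argument. send_rows: Moves the arm, as the interface text tells. Shift numbers are shares of 25 mm and turn numbers shares of 0.12 rad, none past 1 either way. Its arguments: {"type":"object","properties":{"plan":{"type":"array"},"hand":{"type":"number"},"squeeze":{"type":"number"}},"required":["plan"]}

```bash
mkdir -p pics; ls; cat > h.py <<'E'
import numpy as np, cv2
from plant import bot, get_image, camera_model
def save(n,f,crop=None,s=1):
    im=get_image(n)
    cv2.imwrite('pics/full_'+f,im[:,:,::-1])
    if crop: im=im[crop[1]:crop[3],crop[0]:crop[2]]
    cv2.imwrite('pics/'+f,cv2.resize(im[:,:,::-1],None,fx=s,fy=s,interpolation=cv2.INTER_CUBIC))
def ray(m,u,v):
    K,T=m['K'],m['T']; d=np.linalg.inv(K)@[u,v,1]; return T[:3,3],T[:3,:3]@[d[0],-d[1],-d[2]]
def onz(m,u,v,z):
    o,d=ray(m,u,v); return o+d*(z-o[2])/d[2]
def proj(m,p):
    T=m['T']; q=T[:3,:3].T@(np.asarray(p)-T[:3,3]); w=m['K']@[q[0],-q[1],-q[2]]; return w[:2]/w[2]
E
python3 - <<'E'
from h import *
save('top','top0.png',s=1.42); save('side','side0.png',s=1.42)
for n in('top','side'): print(n,camera_model(n))
print(bot.sense(),bot.finger_overhang)
E
```

```text
pics
top {'K': array([[452.66668983,   0.        , 270.60161008],
       [  0.        , 452.66668983, 208.01522003],
       [  0.        ,   0.        ,   1.        ]]), 'T': array([[-8.71855536e-03,  9.84450324e-01, -1.75446706e-01,
         3.56665229e-01],
       [-9.99961863e-01, -8.67259331e-03,  1.02872016e-03,
        -9.21943453e-02],
       [-5.08854039e-04,  1.75448984e-01,  9.84488393e-01,
         1.20897438e+00],
       [ 0.00000000e+00,  0.00000000e+00,  0.00000000e+00,
         1.00000000e+00]])}
side {'K': array([[397.18405683,   0.        , 287.54827173],
       [  0.        , 397.18405683, 208.47241218],
       [  0.        ,   0.        ,   1.        ]]), 'T': array([[-0.99978928,  0.01632246, -0.01244878,  0.55356352],
       [-0.01934825, -0.54666903,  0.83712521,  0.65845095],
       [ 0.00685859,  0.83718967,  0.54686965,  0.56130059],
       [ 0.        ,  0.        ,  0.        ,  1.        ]])}
{'time': 0.1, 'joint_positions': array([-1.49629125e+00,  2.63499198e-01, -4.88616271e-02,  1.25942432e+00,
        2.53612823e-05,  1.41549625e+00]), 'dq': array([ 0.00136504, -0.00084196,  0.00271152,  0.00049352, -0.00160692,
        0.00224359]), 'effort': array([ 4.79306909e-03, -6.38575459e+01,  3.85065293e+01,  1.00215920e-02,
       -1.68314850e-04,  1.50103307e-05]), 'tool_pos': array([ 0.11957302, -0.51097067,  0.25586503]), 'tcp_rot': array([ 9.93405838e-01,  1.14649886e-01,  3.26378257e-05, -4.93495352e-04]), 'ft_force': array([-0.46367693,  0.24486585,  0.21909199]), 'ft_torque': array([-0.05081941, -0.01379689, -0.0189384 ]), 'grasp_force': 0.0, 'width': 0.08566465532814536} 0.025
```

View pics/top0.png

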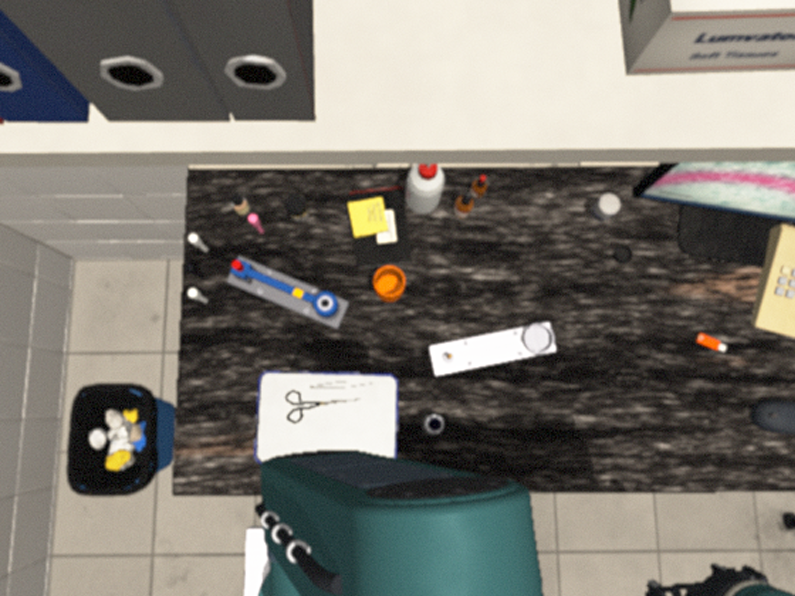

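View pics/side0.png

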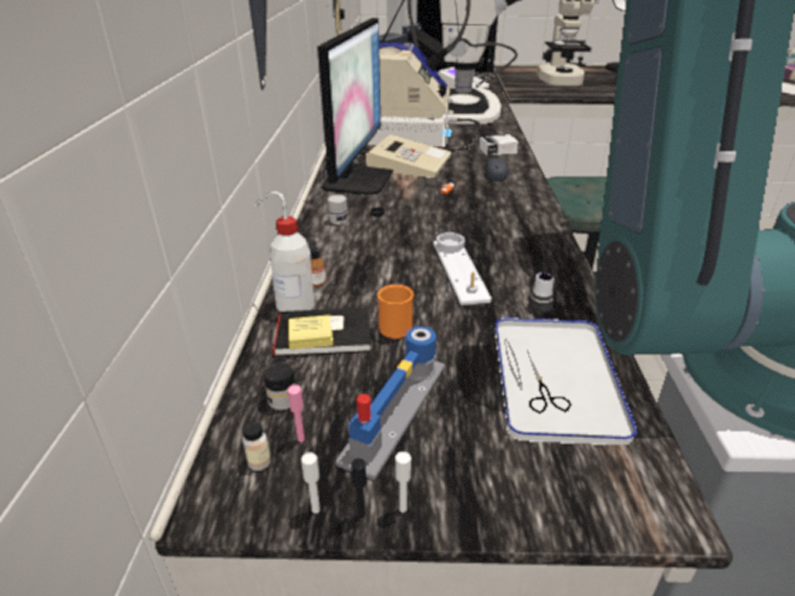

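Top view (795 px wide): lever in its cradle with the eye at (238,268) and boss at (325,303), yellow band (298,293). Cup is at (390,283). The fixture's socket is at (538,338) and its dowel at (447,356).

Candidates for the pin: red (238,266), pink (255,222), white (197,240) and (195,293), and black at (359,470) in the side view. Bottle caps and the red bottle are also red. I choose the red knob at top (238,266), side (364,405), and check it in a close crop.

```bash
python3 - <<'E'
from h import *
t=cv2.imread('pics/full_top0.png'); s=cv2.imread('pics/full_side0.png')
a=cv2.resize(t[170:275,150:400],None,fx=3.2,fy=3.2,interpolation=cv2.INTER_CUBIC)
b=cv2.resize(s[225:335,230:320],None,fx=2.3,fy=2.3,interpolation=cv2.INTER_CUBIC)
c=cv2.resize(s[155:245,250:350],None,fx=2.3,fy=2.3,interpolation=cv2.INTER_CUBIC)
o=np.zeros((600,800,3),np.uint8); o[:336,:800]=a; o[340:340+b.shape[0],:b.shape[1]]=b; o[340:340+c.shape[0],300:300+c.shape[1]]=c
cv2.imwrite('pics/crop0.png',o)
E
```

```text
(no output)
```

View pics/crop0.png

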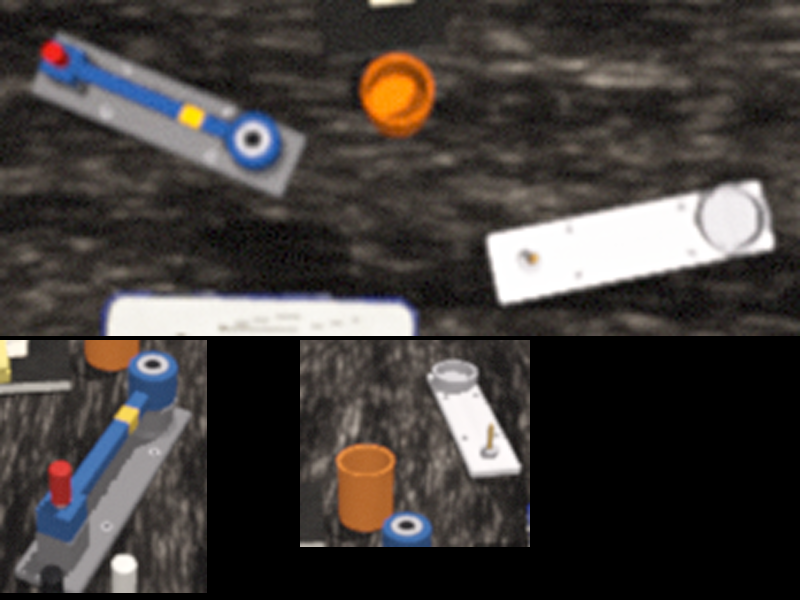

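```bash
python3 - <<'E'
from h import *
m=camera_model('top'); s=camera_model('side')
T=lambda x,y,z:onz(m,150+x/3.2,170+y/3.2,z)
S=lambda x,y,z,ox,oy:onz(s,ox+x/2.3,oy+(y-340)/2.3,z)
for n,p in dict(knob=T(53,50,.099),boss=T(253,138,.076),band=T(191,117,.062),cup=T(398,92,.07),sock=T(730,217,.028),dow=T(533,258,.05)).items(): print(n,p.round(4),np.hypot(p[0],p[1]).round(3))
print('side')
for n,p in dict(knob=S(60,467,.099,230,225),boss=S(152,365,.076,230,225),band=S(128,416,.062,230,225),cup=S(366,460,.07,250-300/2.3,155),sock=S(454,372,.028,250-300/2.3,155),dow=S(491,429,.05,250-300/2.3,155)).items(): print(n,p.round(4))
k=T(53,50,.099);b=T(253,138,.076);print(np.linalg.norm((k-b)[:2]))
k=T(533,258,.05);b=T(730,217,.028);print(np.linalg.norm((k-b)[:2]))
print('wrist',camera_model('wrist'))
E
```

```text
knob [0.6139 0.1676 0.099 ] 0.636
boss [0.5463 0.0121 0.076 ] 0.546
band [0.5663 0.0634 0.062 ] 0.57
cup [ 0.5837 -0.1033  0.07  ] 0.593
sock [ 0.4854 -0.3743  0.028 ] 0.613
dow [ 0.4515 -0.21    0.05  ] 0.498
side
knob [0.6123 0.1709 0.099 ]
boss [0.5454 0.0163 0.076 ]
band [0.5652 0.0691 0.062 ]
cup [ 0.585  -0.0984  0.07  ]
sock [ 0.4845 -0.3702  0.028 ]
dow [ 0.4528 -0.1952  0.05  ]
0.16953390530090182
0.16780289043629876
wrist {'K': array([[313.50491819,   0.        , 284.00750379],
       [  0.        , 313.50491819, 210.70908074],
       [  0.        ,   0.        ,   1.        ]]), 'T': array([[ 2.28291825e-01,  9.40141726e-01,  2.53014581e-01,
         1.83508898e-01],
       [-9.73592664e-01,  2.20556875e-01,  5.89235824e-02,
        -4.95698809e-01],
       [-4.07586881e-04, -2.59784912e-01,  9.65666419e-01,
         3.72907911e-01],
       [ 0.00000000e+00,  0.00000000e+00,  0.00000000e+00,
         1.00000000e+00]])}
```

```bash
python3 - <<'E'
from h import *
m=camera_model('side')
for n,(u,v) in dict(w1=(315,512),w2=(404,510),bl=(359,515),pink=(301,440)).items(): print(n,onz(m,u/1.42,v/1.42,0).round(3))
for n,(u,v) in dict(w1=(311,455),w2=(402,455),bl=(359,462),pink=(296,388)).items(): print(n,onz(m,u/1.42,v/1.42,.089).round(3))
E
```

```text
w1 [0.664 0.255 0.   ]
w2 [0.563 0.25  0.   ]
bl [0.614 0.258 0.   ]
pink [0.7   0.147 0.   ]
w1 [0.662 0.249 0.089]
w2 [0.565 0.247 0.089]
bl [0.61  0.257 0.089]
pink [0.698 0.145 0.089]
```

send_rows:
  plan:
    - {"travel": [0,0,0],"spin": -0.97}
    - {"travel": [0,0,0],"spin": -0.97}
    - {"travel": [0,0,0],"spin": -0.97}
    - {"travel": [0,0,0],"spin": -0.97}
    - {"travel": [0,0,0],"spin": -0.97}
    - {"travel": [0,0,0],"spin": -0.97}
    - {"travel": [0,0,0],"spin": -0.97}
    - {"travel": [0,0,0],"spin": -0.97}
  hand: -1
  squeeze: 40

```text
time: 0.77
tool_pos: [0.1196, -0.5111, 0.256]
tcp_rot: [0.835, 0.551, 0.0, -0.0]
ft_force: [-1.2, 0.1, -0.2]
width: 0.0854
grasp_force: 0.0
```

send_rows:
  plan:
    - {"travel": [0.96,0.21,0],"spin": 0}
    - {"travel": [0.96,0.21,0],"spin": 0}
    - {"travel": [0.96,0.21,0],"spin": 0}
    - {"travel": [0.96,0.21,0],"spin": 0}
    - {"travel": [0.96,0.21,0],"spin": 0}
    - {"travel": [0.96,0.21,0],"spin": 0}
    - {"travel": [0.96,0.21,0],"spin": 0}
    - {"travel": [0.96,0.21,0],"spin": 0}
    - {"travel": [0.96,0.21,0],"spin": 0}
    - {"travel": [0.96,0.21,0],"spin": 0}

```text
time: 1.6
tool_pos: [0.2638, -0.3108, 0.2561]
tcp_rot: [0.836, 0.548, 0.0, -0.0]
ft_force: [0.2, -1.0, 0.4]
width: 0.0854
grasp_force: 0.0
```

send_rows:
  plan:
    - {"travel": [0.96,0.21,0],"spin": 0}
    - {"travel": [0.96,0.21,0],"spin": 0}
    - {"travel": [0.96,0.21,0],"spin": 0}
    - {"travel": [0.96,0.21,0],"spin": 0}
    - {"travel": [0.96,0.21,0],"spin": 0}
    - {"travel": [0.96,0.21,0],"spin": 0}
    - {"travel": [0.96,0.21,0],"spin": 0}
    - {"travel": [0.96,0.21,0],"spin": 0}
    - {"travel": [0.96,0.21,0],"spin": 0}
    - {"travel": [0.96,0.21,0],"spin": 0}

```text
time: 2.43
tool_pos: [0.4075, -0.1115, 0.2562]
tcp_rot: [0.836, 0.548, -0.0, -0.0]
ft_force: [0.3, -0.7, -0.2]
width: 0.0856
grasp_force: 0.0
```

send_rows:
  plan:
    - {"travel": [0.96,0.21,0],"spin": 0}
    - {"travel": [0.96,0.21,0],"spin": 0}
    - {"travel": [0.96,0.21,0],"spin": 0}
    - {"travel": [0.96,0.21,0],"spin": 0}
    - {"travel": [0.96,0.21,0],"spin": 0}
    - {"travel": [0.96,0.21,0],"spin": 0}
    - {"travel": [0.5,0.21,0],"spin": 0}
    - {"travel": [0,0,0],"spin": 0}
    - {"travel": [0,0,0],"spin": 0}
  hand: -0.1

```text
time: 3.18
tool_pos: [0.5031, 0.0161, 0.2559]
tcp_rot: [0.836, 0.549, -0.0, -0.0]
ft_force: [-0.7, -0.7, 0.0]
width: 0.0469
grasp_force: 0.0
```

```bash
python3 - <<'E'
from h import *
s=bot.sense(); print(s['time'],s['tool_pos'],s['tcp_rot'],s['width'])
m=camera_model('wrist'); np.savez('w1.npz',**m)
save('wrist','w1.png',s=1.42)
E
```

```text
3.1833 [0.50309589 0.01607873 0.25589784] [ 8.35916200e-01  5.48856892e-01 -4.20564376e-04 -2.05992846e-04] 0.04687229462587628
```

View pics/w1.png

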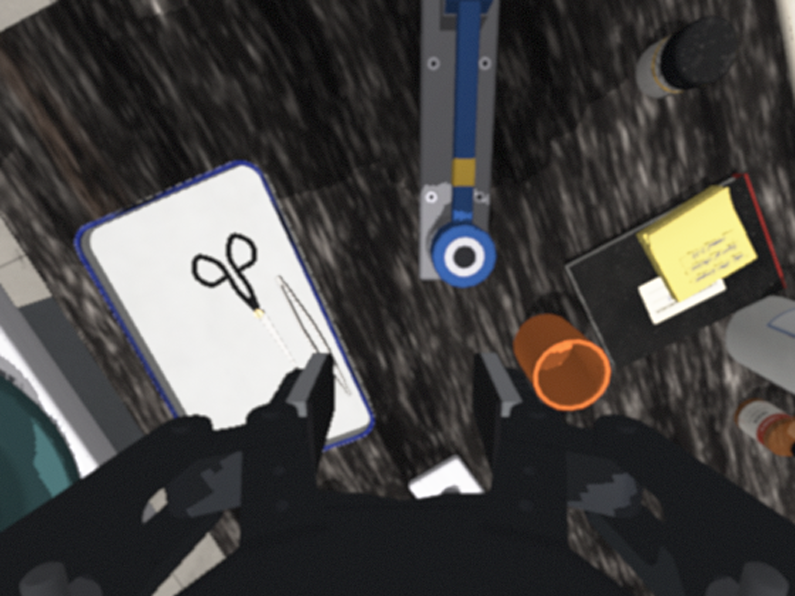

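Wrist view: boss top (464,257), yellow band (464,172), cup mouth (572,374); the pin is just above the frame. I use these to refine.

```bash
python3 - <<'E'
from h import *
m=np.load('w1.npz')
f=lambda u,v,z:onz(m,u/1.42,v/1.42,z).round(4)
b=f(464,257,.076);c=f(464,172,.062);e=f(468,6,.064)
print('boss',b,'band',c,'eye-ish',e,'cup',f(572,374,.07))
d=np.array([.0676,.1555]);d/=np.hypot(*d);print('knob from boss',b[:2]+.17*d, 'yaw lever',np.arctan2(*(c-b)[[1,0]]))
from scipy.spatial.transform import Rotation as R
r=R.from_quat(bot.sense()['tcp_rot']).as_matrix();t=bot.sense()['tool_pos'];print(r.round(4))
print((r.T@(np.array([.613,.169,.256])-t))/.025)
E
```

```text
boss [0.5466 0.0141 0.076 ] band [0.5684 0.0648 0.062 ] eye-ish [0.6058 0.1547 0.064 ] cup [ 0.5883 -0.1001  0.07  ]
knob from boss [0.61437611 0.1700051 ] yaw lever 1.1647149146137104
[[ 3.983e-01  9.173e-01 -8.000e-04]
 [ 9.173e-01 -3.983e-01 -2.000e-04]
 [-5.000e-04 -7.000e-04 -1.000e+00]]
[ 7.38225042e+00  1.60165475e+00 -2.84607053e-03]
```

send_rows:
  plan:
    - {"travel": [0.925,0.2,0],"spin": 0}
    - {"travel": [0.925,0.2,0],"spin": 0}
    - {"travel": [0.925,0.2,0],"spin": 0}
    - {"travel": [0.925,0.2,0],"spin": 0}
    - {"travel": [0.925,0.2,0.4],"spin": 0}
    - {"travel": [0.925,0.2,0.8],"spin": 0}
    - {"travel": [0.925,0.2,0.8],"spin": 0}
    - {"travel": [0.925,0.23,0.4],"spin": 0}
    - {"travel": [0,0,0],"spin": 0}
    - {"travel": [0,0,0],"spin": 0}

```text
time: 4.07
tool_pos: [0.6141, 0.1689, 0.1955]
tcp_rot: [0.836, 0.548, -0.001, -0.0]
ft_force: [1.3, -1.2, -0.1]
width: 0.0471
grasp_force: 0.0
```

```bash
python3 - <<'E'
from h import *
s=bot.sense(); print(s['time'],s['tool_pos'],s['tcp_rot'],s['width'])
m=camera_model('wrist'); np.savez('w2.npz',**m)
save('wrist','w2.png',crop=(180,100,400,340),s=2.5)
E
```

```text
4.0667 [0.61407903 0.16892396 0.19546069] [ 8.36192468e-01  5.48435427e-01 -8.16934082e-04 -2.66136734e-04] 0.047118452390050525
```

View pics/w2.png

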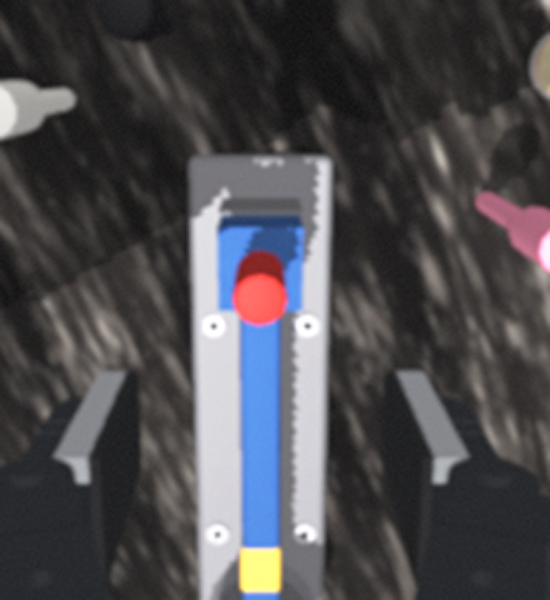

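Knob top face centred at crop (260,298), the band at (260,570); the red knob stands in the blue eye block, which is the right pin.

```bash
python3 - <<'E'
from h import *
m=np.load('w2.npz')
f=lambda u,v,z:onz(m,180+u/2.5,100+v/2.5,z).round(4)
k=f(260,298,.099);c=f(260,570,.062);print(k,c,np.linalg.norm((k-c)[:2]),np.arctan2(*(k-c)[[1,0]]))
from scipy.spatial.transform import Rotation as R
r=R.from_quat(bot.sense()['tcp_rot']).as_matrix();t=bot.sense()['tool_pos']
for p in(k,):print((r.T@(np.array([p[0],p[1],.097])-t))/.025, np.arctan2(r[1,0],r[0,0]))
E
```

```text
[0.6148 0.171  0.099 ] [0.5687 0.0649 0.062 ] 0.11568241007171318 1.1609102574030339
[ 0.10672257 -0.00949713  3.97290903] 1.160366173605959
```

send_rows:
  plan:
    - {"travel": [0.1,0,0.7],"spin": 0}
    - {"travel": [0,0,0.8],"spin": 0}
    - {"travel": [0,0,0.8],"spin": 0}
    - {"travel": [0,0,0.7],"spin": 0}
    - {"travel": [0,0,0.5],"spin": 0}
    - {"travel": [0,0,0.4],"spin": 0}
    - {"travel": [0,0,0],"spin": 0}

```text
time: 4.7
tool_pos: [0.6144, 0.1706, 0.0979]
tcp_rot: [0.837, 0.548, -0.001, -0.0]
ft_force: [-0.6, 0.1, 0.4]
width: 0.0469
grasp_force: 0.0
```

send_rows:
  plan:
    - {"travel": [0,0,0],"spin": 0}
    - {"travel": [0,0,0],"spin": 0}
    - {"travel": [0,0,0],"spin": 0}
    - {"travel": [0,0,0],"spin": 0}
    - {"travel": [0,0,0],"spin": 0}
    - {"travel": [0,0,0],"spin": 0}
  hand: 1
  squeeze: 40

```text
time: 5.2
tool_pos: [0.6158, 0.172, 0.1]
tcp_rot: [0.836, 0.548, 0.001, 0.0]
ft_force: [-0.4, -0.7, 6.5]
width: 0.0144
grasp_force: 39.0
```

send_rows:
  plan:
    - {"travel": [0,0,-0.2],"spin": 0}
    - {"travel": [0,0,-0.4],"spin": 0}
    - {"travel": [0,0,-0.5],"spin": 0}
    - {"travel": [0,0,-0.5],"spin": 0}
    - {"travel": [0,0,-0.5],"spin": 0}
    - {"travel": [0,0,-0.5],"spin": 0}
    - {"travel": [0,0,-0.5],"spin": 0}
    - {"travel": [0,0,-0.5],"spin": 0}
    - {"travel": [0,0,-0.4],"spin": 0}
    - {"travel": [0,0,0],"spin": 0}

```text
time: 6.03
tool_pos: [0.6161, 0.172, 0.2015]
tcp_rot: [0.836, 0.548, 0.002, 0.001]
ft_force: [0.0, 0.1, 0.1]
width: 0.0147
grasp_force: 39.1
```

```bash
python3 - <<'E'
from h import *
s=bot.sense(); print(s['time'],s['tool_pos'],s['tcp_rot'],s['width'])
m=camera_model('wrist'); np.savez('w3.npz',**m)
a=get_image('wrist')[:,:,::-1]; b=get_image('side')[:,:,::-1]
o=np.zeros((600,800,3),np.uint8)
o[:600,:400]=cv2.resize(a[100:340,200:360],(400,600)); o[:600,400:]=cv2.resize(b[160:340,200:320],(400,600))
cv2.imwrite('pics/w3.png',o)
E
```

```text
6.0333 [0.6160755  0.17197805 0.2014567 ] [8.36177414e-01 5.48456343e-01 1.56137632e-03 7.30398509e-04] 0.014663400469381116
```

View pics/w3.png

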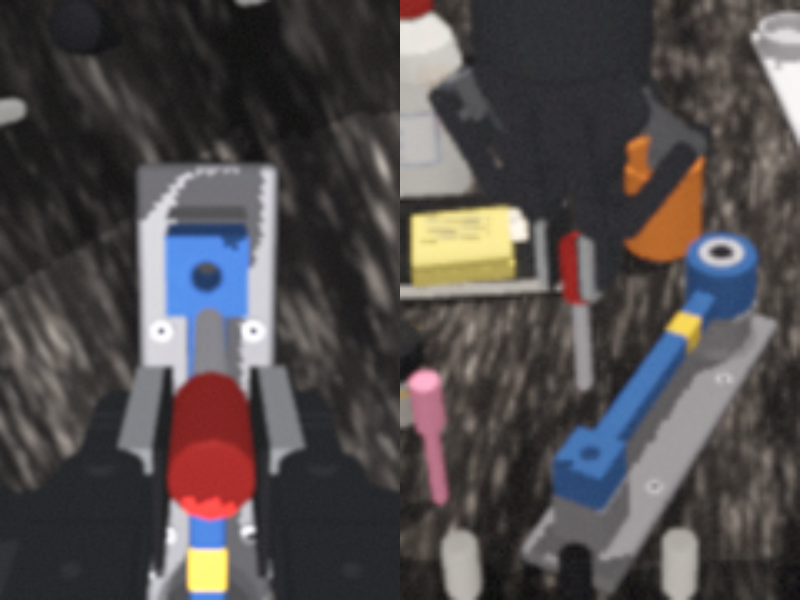

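Pin is out and hanging vertical in the gripper, lever still seated (eye bore free). Next: move over to the cup.

send_rows:
  plan:
    - {"travel": [-0.4,0.12,0],"spin": 0}
    - {"travel": [-0.8,0.25,0],"spin": 0}
    - {"travel": [-0.95,0.3,0],"spin": 0}
    - {"travel": [-0.95,0.3,0],"spin": 0}
    - {"travel": [-0.95,0.3,0],"spin": 0}
    - {"travel": [-0.95,0.3,0],"spin": 0}
    - {"travel": [-0.95,0.3,0],"spin": 0}
    - {"travel": [-0.95,0.3,0],"spin": 0}
    - {"travel": [-0.95,0.3,0],"spin": 0}
    - {"travel": [-0.95,0.3,0],"spin": 0}

```text
time: 6.97
tool_pos: [0.5902, -0.0593, 0.1981]
tcp_rot: [0.836, 0.548, -0.0, -0.0]
ft_force: [1.0, 0.7, -0.5]
width: 0.0144
grasp_force: 39.1
```

send_rows:
  plan:
    - {"travel": [-0.8,0.25,0],"spin": 0}
    - {"travel": [-0.5,0.15,0],"spin": 0}
    - {"travel": [-0.34,0.15,0],"spin": 0}
    - {"travel": [0,0,0],"spin": 0}
    - {"travel": [0,0,0],"spin": 0}

```text
time: 7.38
tool_pos: [0.5873, -0.1004, 0.1985]
tcp_rot: [0.836, 0.548, -0.0, -0.0]
ft_force: [0.7, 0.1, 0.1]
width: 0.015
grasp_force: 39.1
```

```bash
python3 - <<'E'
from h import *
s=bot.sense(); print(s['time'],s['tool_pos'],s['tcp_rot'],s['width'])
m=camera_model('wrist'); np.savez('w4.npz',**m)
a=get_image('wrist')[:,:,::-1]; b=get_image('side')[:,:,::-1]
o=np.zeros((600,800,3),np.uint8)
o[:600,:400]=cv2.resize(a[180:420,200:360],(400,600)); o[:600,400:]=cv2.resize(b[120:300,220:340],(400,600))
cv2.imwrite('pics/w4.png',o)
M=camera_model('side'); p=s['tool_pos']
for z in (.09,.033): print((proj(M,p-[0,0,z])-[220,120])/.3+[400,0])
W=m
for z in (.09,): print((proj(W,p-[0,0,z])-[200,180])*2.5)
for q in [(0.587,-.1,.07),(.587,-.1,0)]: print((proj(M,q)-[220,120])/.3+[400,0],(proj(W,q)-[200,180])*2.5)
E
```

```text
7.3833 [ 0.58733326 -0.10039928  0.1985266 ] [ 8.36285631e-01  5.48293962e-01 -5.49423785e-05 -2.65816816e-04] 0.014968798599687338
[591.90701136 240.4480389 ]
[591.29794311 164.31219866]
[210.29694709 112.45825075]
[592.75925506 289.26138499] [208.90312957  75.67455858]
[593.40102498 371.82996078] [209.2517397   31.59213242]
```

View pics/w4.png

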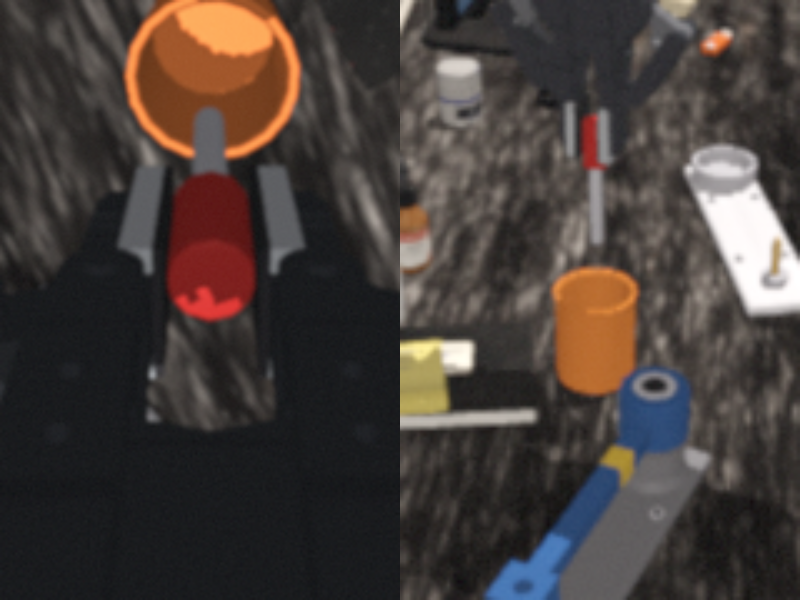

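Foot at wrist (210,112), cup mouth centre (213,77), both matching the projections of TCP and cup estimate to ~1 mm. Lower straight in and release.

send_rows:
  plan:
    - {"travel": [0,0.04,0.5],"spin": 0}
    - {"travel": [0,0,0.7],"spin": 0}
    - {"travel": [0,0,0.7],"spin": 0}
    - {"travel": [0,0,0.7],"spin": 0}
    - {"travel": [0,0,0.6],"spin": 0}
    - {"travel": [0,0,0.4],"spin": 0}
    - {"travel": [0,0,0.2],"spin": 0}
    - {"travel": [0,0,0],"spin": 0}
    - {"travel": [0,0,0],"spin": 0}

```text
time: 8.23
tool_pos: [0.5886, -0.1008, 0.1043]
tcp_rot: [0.836, 0.549, 0.0, 0.0]
ft_force: [0.9, -0.4, -0.3]
width: 0.0146
grasp_force: 39.1
```

send_rows:
  plan:
    - {"travel": [0,0,0],"spin": 0}
    - {"travel": [0,0,0],"spin": 0}
    - {"travel": [0,0,0],"spin": 0}
    - {"travel": [0,0,0],"spin": 0}
  hand: -0.2

```text
time: 8.57
tool_pos: [0.5885, -0.1011, 0.1042]
tcp_rot: [0.836, 0.548, 0.0, 0.0]
ft_force: [-0.5, 0.1, 0.1]
width: 0.051
grasp_force: 0.0
```

send_rows:
  plan:
    - {"travel": [0,0,-0.3],"spin": 0}
    - {"travel": [0,0,-0.6],"spin": 0}
    - {"travel": [0,0,-0.8],"spin": 0}
    - {"travel": [0,0,-0.9],"spin": 0}
    - {"travel": [0,0,-0.8],"spin": 0}
    - {"travel": [0,0,-0.6],"spin": 0}
    - {"travel": [0,0,0],"spin": 0}

```text
time: 9.15
tool_pos: [0.5894, -0.1013, 0.2075]
tcp_rot: [0.836, 0.548, 0.002, 0.002]
ft_force: [-0.5, 0.0, -0.2]
width: 0.0514
grasp_force: 0.0
```

```bash
python3 - <<'E'
from h import *
s=bot.sense(); print(s['time'],s['tool_pos'],s['tcp_rot'],s['width'])
a=get_image('wrist')[:,:,::-1]; b=get_image('side')[:,:,::-1]
o=np.zeros((600,800,3),np.uint8)
o[:600,:400]=cv2.resize(a[100:340,200:360],(400,600)); o[:600,400:]=cv2.resize(b[120:300,220:340],(400,600))
cv2.imwrite('pics/w5.png',o)
E
```

```text
9.15 [ 0.58941109 -0.10132687  0.20745701] [0.83617125 0.54846317 0.00152188 0.00186373] 0.051376273948144736
```

View pics/w5.png

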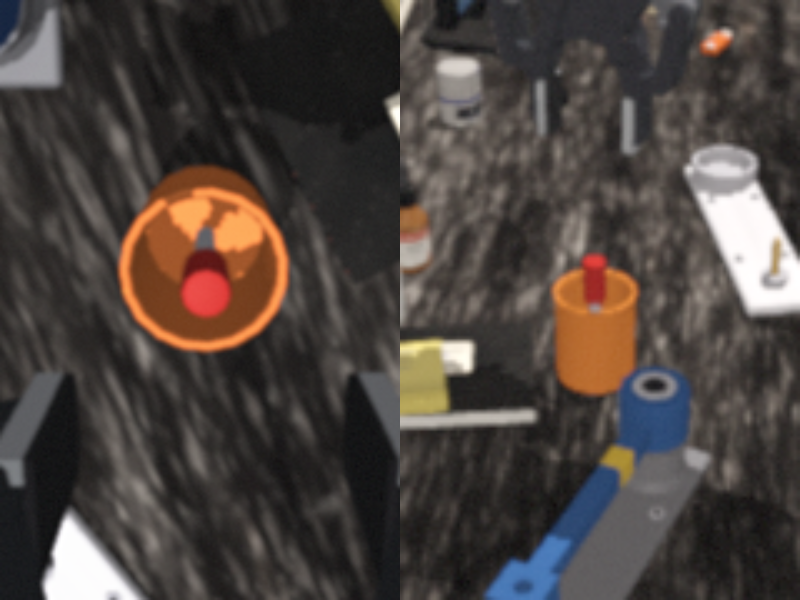

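Pin stands point down in the upright cup (knob at (595,275) in the side crop). Now to the lever's band.

send_rows:
  plan:
    - {"travel": [0.5,-0.3,0],"spin": 0}
    - {"travel": [0.8,-0.47,0],"spin": 0}
    - {"travel": [0.9,-0.53,0],"spin": 0}
    - {"travel": [0.9,-0.53,0],"spin": 0}
    - {"travel": [0.9,-0.53,0.3],"spin": 0}
    - {"travel": [0.8,-0.47,0.7],"spin": 0}
    - {"travel": [0.6,-0.35,0.7],"spin": 0}
    - {"travel": [0.37,-0.22,0.6],"spin": 0}
    - {"travel": [0,0,0.4],"spin": 0}
    - {"travel": [0,0,0],"spin": 0}

```text
time: 10.08
tool_pos: [0.5662, 0.0659, 0.1339]
tcp_rot: [0.836, 0.549, -0.002, -0.001]
ft_force: [0.2, -0.1, -0.6]
width: 0.0509
grasp_force: 0.0
```

```bash
python3 - <<'E'
from h import *
from scipy.spatial.transform import Rotation as R
s=bot.sense(); print(s['time'],s['tool_pos'],s['tcp_rot'],s['width'])
m=camera_model('wrist'); im=get_image('wrist')
hsv=cv2.cvtColor(im,cv2.COLOR_RGB2HSV)
M=cv2.inRange(hsv,(20,120,90),(35,255,255)); n,l,st,c=cv2.connectedComponentsWithStats(M)
for i in range(1,n):
    if st[i,4]>80: print(st[i],c[i],onz(m,*c[i],.062))
r=R.from_quat(s['tcp_rot']).as_matrix()
print('proj band',proj(m,[.569,.065,.062]),(r.T@(np.array([.569,.065,.06])-s['tool_pos']))/.025)
cv2.imwrite('pics/w6.png',im[:,:,::-1])
E
```

```text
10.0833 [0.56621396 0.06591336 0.13388727] [ 0.83584485  0.54896198 -0.00167726 -0.00114713] 0.050914617586900204
[278 220  22  26 554] [288.5        232.90613718] [0.56871565 0.06525294 0.062     ]
[ 466  227   94  105 1605] [506.89781931 258.38629283] [ 0.69199473 -0.00685099  0.062     ]
proj band [289.0672968  233.08445775] [0.01531006 0.12789344 2.95501066]
```

send_rows:
  plan:
    - {"travel": [0.01,0.1,0.5],"spin": 0}
    - {"travel": [0,0,0.7],"spin": 0}
    - {"travel": [0,0,0.7],"spin": 0}
    - {"travel": [0,0,0.6],"spin": 0}
    - {"travel": [0,0,0.35],"spin": 0}
    - {"travel": [0,0,0],"spin": 0}
    - {"travel": [0,0,0],"spin": 0}

```text
time: 10.72
tool_pos: [0.5705, 0.064, 0.0656]
tcp_rot: [0.836, 0.548, 0.0, 0.0]
ft_force: [0.5, -0.1, 0.5]
width: 0.0514
grasp_force: 0.0
```

send_rows:
  plan:
    - {"travel": [0,0,0],"spin": 0}
    - {"travel": [0,0,0],"spin": 0}
    - {"travel": [0,0,0],"spin": 0}
    - {"travel": [0,0,0],"spin": 0}
    - {"travel": [0,0,0],"spin": 0}
    - {"travel": [0,0,0],"spin": 0}
    - {"travel": [0,0,0],"spin": 0}
  hand: 1
  squeeze: 100

```text
time: 11.3
tool_pos: [0.5705, 0.0644, 0.0661]
tcp_rot: [0.836, 0.548, 0.0, 0.0]
ft_force: [-2.8, -0.7, 9.6]
width: 0.0123
grasp_force: 98.5
```

send_rows:
  plan:
    - {"travel": [0,0,-0.15],"spin": 0}
    - {"travel": [0,0,-0.3],"spin": 0}
    - {"travel": [0,0,-0.5],"spin": 0}
    - {"travel": [0,0,-0.6],"spin": 0}
    - {"travel": [0,0,-0.7],"spin": 0}
    - {"travel": [0,0,-0.7],"spin": 0}
    - {"travel": [0,0,-0.6],"spin": 0}
    - {"travel": [0,0,-0.45],"spin": 0}
    - {"travel": [0,0,0],"spin": 0}
    - {"travel": [0,0,0],"spin": 0}

```text
time: 12.13
tool_pos: [0.5704, 0.0644, 0.1654]
tcp_rot: [0.836, 0.548, 0.0, 0.0]
ft_force: [-0.2, -0.3, -3.5]
width: 0.0119
grasp_force: 98.0
```

```bash
python3 - <<'E'
from h import *
s=bot.sense(); print({k:s[k] for k in('time','tool_pos','ft_force','ft_torque','width','grasp_force')})
m=camera_model('wrist'); np.savez('w7.npz',**m); save('wrist','w7.png',s=1.42)
E
```

```text
{'time': 12.1333, 'tool_pos': array([0.57041194, 0.06442741, 0.1654235 ]), 'ft_force': array([-0.20525717, -0.26161637, -3.53500725]), 'ft_torque': array([-0.00777643, -0.02153684,  0.02260292]), 'width': 0.011853268767705883, 'grasp_force': 97.99516081809998}
```

View pics/w7.png

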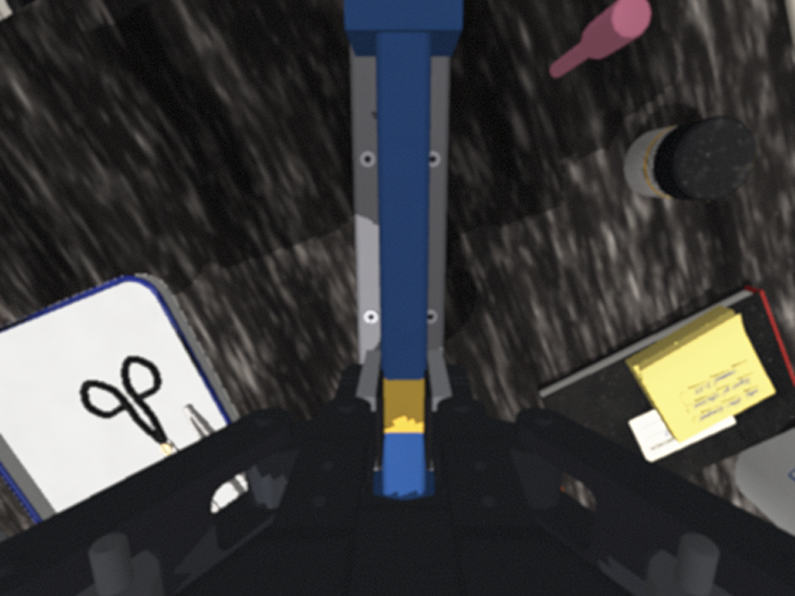

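Lever lifted, roughly level: band edges at rows 378/432 (col 404), eye block near face rows 30–52. Check pitch and offset numerically.

```bash
python3 - <<'E'
from h import *
from scipy.optimize import least_squares
from scipy.spatial.transform import Rotation as R
m=np.load('w7.npz'); s=bot.sense(); r=R.from_quat(s['tcp_rot']).as_matrix(); t=s['tool_pos']
# lever frame: x=tool x, z=-tool z ; params x0, y0, pitch (about tool y), yaw
def px(p,q):
    x0,y0,a,yw=p; x,y,z=q  # y along -tool y
    v=np.array([x,y,z-.014]) ; v=R.from_euler('zy',[yw,a]).apply(v)   # pivot at bar centre
    loc=np.array([x0+v[0],y0-v[1],.0261-.014-v[2]])
    return proj(m,t+r@loc)*1.42
obs=[((.010,0,.022),(403.5,379)),((-.010,0,.022),(404,432)),((.101,.014,.024),(346,30)),((.101,-.014,.024),(463,30)),((.101,0,.006),(404.5,52))]
f=lambda p:np.concatenate([np.subtract(px(p,q),o) for q,o in obs])
z=least_squares(f,[0,0,0,0],x_scale=[.001,.001,.01,.01]); print(z.x,z.fun.round(1)); print(f([-.001,0,0,0]).round(1))
E
```

```text
[-0.00035951  0.00047388 -0.00179277 -0.00087259] [ 0.4 -2.8 -0.3  3.7  0.1  0.1 -0.   0.3 -0.2 -1. ]
[-1.3 -0.9 -1.8  5.6 -2.1  3.3 -2.5  3.4 -2.2  1.8]
```

send_rows:
  plan:
    - {"travel": [-0.3,0.12,0],"spin": 0}
    - {"travel": [-0.6,0.23,0],"spin": 0}
    - {"travel": [-0.8,0.31,0],"spin": 0}
    - {"travel": [-0.9,0.35,0],"spin": 0}
    - {"travel": [-0.9,0.35,0],"spin": 0}
    - {"travel": [-0.9,0.35,0],"spin": 0}
    - {"travel": [-0.9,0.35,0],"spin": 0}
    - {"travel": [-0.9,0.35,0],"spin": 0}
    - {"travel": [-0.9,0.35,0],"spin": 0}
    - {"travel": [-0.9,0.35,0],"spin": 0}

```text
time: 13.02
tool_pos: [0.5611, -0.1516, 0.1642]
tcp_rot: [0.836, 0.548, -0.0, -0.001]
ft_force: [0.6, -0.4, -3.3]
width: 0.0118
grasp_force: 97.9
```

send_rows:
  plan:
    - {"travel": [-0.9,0.35,0],"spin": 0}
    - {"travel": [-0.9,0.35,0],"spin": 0}
    - {"travel": [-0.9,0.35,0],"spin": 0}
    - {"travel": [-0.9,0.35,0],"spin": 0}
    - {"travel": [-0.9,0.35,0],"spin": 0}
    - {"travel": [-0.9,0.35,0],"spin": 0}
    - {"travel": [-0.9,0.35,0],"spin": 0}
    - {"travel": [-0.7,0.27,0],"spin": 0}
    - {"travel": [-0.5,0.2,0],"spin": 0}
    - {"travel": [-0.2,0.1,0],"spin": 0}

```text
time: 13.85
tool_pos: [0.5537, -0.3585, 0.164]
tcp_rot: [0.837, 0.548, -0.0, -0.001]
ft_force: [0.2, 0.6, -3.8]
width: 0.0119
grasp_force: 97.9
```

send_rows:
  plan:
    - {"travel": [0,0,0],"spin": -0.4}
    - {"travel": [0,0,0],"spin": -0.7}
    - {"travel": [0,0,0],"spin": -0.8}
    - {"travel": [0,0,0],"spin": -0.8}
    - {"travel": [0,0,0],"spin": -0.8}
    - {"travel": [0,0,0],"spin": -0.7}
    - {"travel": [0,0,0],"spin": -0.6}
    - {"travel": [0,0,0],"spin": -0.32}
    - {"travel": [0,0,0],"spin": 0}
    - {"travel": [0,0,0],"spin": 0}

```text
time: 14.68
tool_pos: [0.5544, -0.3561, 0.1648]
tcp_rot: [0.632, 0.775, 0.0, -0.0]
ft_force: [0.3, -0.2, -3.5]
width: 0.0117
grasp_force: 97.9
```

```bash
python3 - <<'E'
from h import *
s=bot.sense(); print({k:s[k] for k in('time','tool_pos','tcp_rot','ft_force','width','grasp_force')})
m=camera_model('wrist'); np.savez('w8.npz',**m); save('wrist','w8.png',s=1.42)
print(proj(m,[.487,-.372,.028])*1.42,proj(m,[.453,-.2075,.05])*1.42)
E
```

```text
{'time': 14.6833, 'tool_pos': array([ 0.55435002, -0.35609153,  0.16477907]), 'tcp_rot': array([ 6.31567151e-01,  7.75321110e-01,  5.05398511e-05, -3.27636986e-04]), 'ft_force': array([ 0.31549434, -0.22900451, -3.50318313]), 'width': 0.011710293364445266, 'grasp_force': 97.89154529571533}
[285.90263753 298.54365176] [247.57536475 -53.59855223]
```

send_rows:
  plan:
    - {"travel": [0.4,0,0],"spin": 0}
    - {"travel": [0.7,0,0],"spin": 0}
    - {"travel": [0.7,0,0],"spin": 0}
    - {"travel": [0.4,0,0],"spin": 0}
    - {"travel": [0,0,0],"spin": 0}
    - {"travel": [0,0,0],"spin": 0}

```text
time: 15.23
tool_pos: [0.5433, -0.3024, 0.1654]
tcp_rot: [0.631, 0.776, -0.0, 0.0]
ft_force: [-0.0, 0.1, -3.0]
width: 0.0119
grasp_force: 97.8
```

```bash
python3 - <<'E'
from h import *
s=bot.sense(); print({k:s[k] for k in('time','tool_pos','tcp_rot')})
m=camera_model('wrist'); np.savez('w9.npz',**m); save('wrist','w9.png')
d=proj(m,[.453,-.2075,.05]);print('dowel pred',d, 'socket pred w8',proj(np.load('w8.npz'),[.487,-.372,.028]))
T=get_image('top')[:,:,::-1]
a=cv2.imread('pics/full_w8.png'); b=cv2.imread('pics/full_w9.png')
o=np.zeros((600,800,3),np.uint8)
o[:390,:390]=cv2.resize(a[145:275,135:265],(390,390),interpolation=cv2.INTER_CUBIC)
x,y=int(d[0])-50,max(0,int(d[1])-50); print('origin b',x,y)
w=b[y:y+100,x:x+100]; o[:400,400:]=cv2.resize(w,(400,400),interpolation=cv2.INTER_CUBIC)
o[400:600,:560]=cv2.resize(T[190:290,170:450],(560,200))
cv2.imwrite('pics/comp.png',o)
E
```

```text
{'time': 15.2333, 'tool_pos': array([ 0.54333178, -0.30237918,  0.16535011]), 'tcp_rot': array([ 6.31021309e-01,  7.75765454e-01, -5.39618916e-05,  2.53094761e-04])}
dowel pred [181.87784994  56.93300966] socket pred w8 [201.33988558 210.24200828]
origin b 131 6
```

View pics/comp.png

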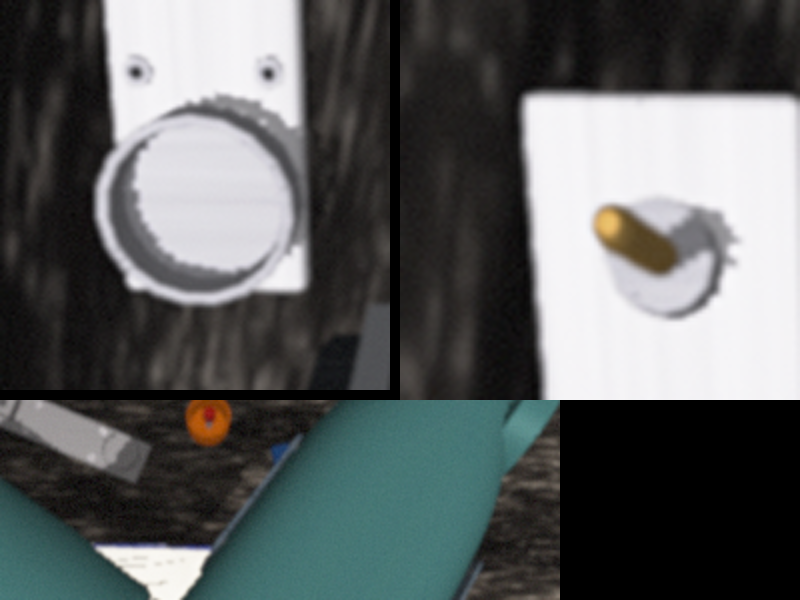

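Composite: socket mouth centre at w8 pixel ≈(201.4,214), dowel tip at w9 pixel ≈(183,61.3); top strip shows the cup upright with the red knob inside.

```bash
python3 - <<'E'
from h import *
from scipy.spatial.transform import Rotation as R
a,b=np.load('w8.npz'),np.load('w9.npz')
so=onz(a,201.4,214,.028);d=onz(b,183,61.3,.05);v=(d-so)[:2];print(so,d,np.hypot(*v))
yaw=np.arctan2(v[1],v[0]);u=v/np.hypot(*v);mid=(so+d)[:2]/2; o=mid+u*(.055-.085)
s=bot.sense();r=R.from_quat(s['tcp_rot']).as_matrix();y0=np.arctan2(r[1,0],r[0,0])
print('origin',o,'yaw',yaw,'tool yaw',y0,'spin',-(yaw-y0)/.12)
r2=R.from_euler('z',yaw).as_matrix()@np.diag([1,-1,-1]); print('shift after spin',r2.T@(np.r_[o,0]-np.r_[s['tool_pos'][:2],0])/.025)
E
```

```text
[ 0.48749373 -0.37523835  0.028     ] [ 0.45407633 -0.21005134  0.05      ] 0.16853329149614826
origin [ 0.47673354 -0.32204919] yaw 1.770402829739586 tool yaw 1.7750000493484566 spin 0.03831016340725506
shift after spin [-0.20665509 -2.76463447  0.        ]
```

send_rows:
  plan:
    - {"travel": [0,-0.3,0],"spin": 0.04}
    - {"travel": [-0.1,-0.6,0],"spin": 0}
    - {"travel": [-0.1,-0.7,0],"spin": 0}
    - {"travel": [0,-0.6,0],"spin": 0}
    - {"travel": [0,-0.4,0],"spin": 0}
    - {"travel": [0,-0.18,0],"spin": 0}
    - {"travel": [0,0,0],"spin": 0}
    - {"travel": [0,0,0],"spin": 0}
    - {"travel": [0,0,0],"spin": 0}

```text
time: 16.08
tool_pos: [0.4767, -0.3215, 0.165]
tcp_rot: [0.633, 0.774, 0.0, 0.0]
ft_force: [0.8, 0.6, -3.5]
width: 0.012
grasp_force: 98.0
```

```bash
python3 - <<'E'
from h import *
from scipy.spatial.transform import Rotation as R
s=bot.sense();r=R.from_quat(s['tcp_rot']).as_matrix();t=s['tool_pos']
m=camera_model('wrist'); print(s['time'],t,np.arctan2(r[1,0],r[0,0]),r[2])
print((r.T@(np.array([.4767,-.3220,.101])-t))/.025)
print('socket/dowel pred px',proj(m,[.4875,-.3752,.028]),proj(m,[.4541,-.21,.05]))
save('wrist','w10.png'); save('side','s10.png')
E
```

```text
16.0833 [ 0.47667053 -0.32154207  0.16503104] 1.7708352709271107 [-1.72237162e-04  2.88336380e-04 -9.99999944e-01]
[-0.01774515 -0.00322305  2.56124403]
socket/dowel pred px [283.7101954 267.8930499] [283.86994911  52.83738224]
```

send_rows:
  plan:
    - {"travel": [0,-0.02,0.3],"spin": 0}
    - {"travel": [0,0,0.5],"spin": 0}
    - {"travel": [0,0,0.5],"spin": 0}
    - {"travel": [0,0,0.5],"spin": 0}
    - {"travel": [0,0,0.4],"spin": 0}
    - {"travel": [0,0,0.3],"spin": 0}
    - {"travel": [0,0,0],"spin": 0}
    - {"travel": [0,0,0],"spin": 0}
    - {"travel": [0,0,0],"spin": 0}
    - {"travel": [0,0,0],"spin": 0}

```text
time: 17.02
tool_pos: [0.476, -0.3219, 0.1032]
tcp_rot: [0.633, 0.774, -0.0, 0.001]
ft_force: [0.1, -0.7, -4.3]
width: 0.0116
grasp_force: 98.0
```

```bash
python3 - <<'E'
from h import *
from scipy.spatial.transform import Rotation as R
s=bot.sense();r=R.from_quat(s['tcp_rot']).as_matrix();t=s['tool_pos']
print(s['time'],t,np.arctan2(r[1,0],r[0,0]),r[2],s['ft_force'],s['ft_torque'],s['dq'].round(3))
print((r.T@(np.array([.4767,-.3220,.101])-t))*1000,'mm')
# band check by colour in wrist + side views
m=camera_model('wrist'); im=get_image('wrist'); hsv=cv2.cvtColor(im,cv2.COLOR_RGB2HSV)
for nm,lo,hi in(('yellow',(18,120,60),(35,255,255)),('blue',(100,120,40),(125,255,255))):
    n,l,st,c=cv2.connectedComponentsWithStats(cv2.inRange(hsv,lo,hi))
    for i in range(1,n):
        if st[i,4]>150: print(nm,st[i],c[i].round(1))
S=camera_model('side'); si=get_image('side'); hs=cv2.cvtColor(si,cv2.COLOR_RGB2HSV)
n,l,st,c=cv2.connectedComponentsWithStats(cv2.inRange(hs,(100,120,40),(125,255,255)))
for i in range(1,n):
    if st[i,4]>60: print('side blue',st[i],c[i].round(1))
u=np.array([np.cos(1.7705),np.sin(1.7705)])
for nm,x,z in(('boss top',-.055,.036),('boss bot',-.055,0),('eye top',.115,.024),('eye bot',.115,0)): print(nm,proj(S,np.r_[t[:2]+x*u,t[2]-.0261+z]))
cv2.imwrite('pics/s11.png',si[:,:,::-1])
E
```

```text
17.0167 [ 0.47595189 -0.32190404  0.10317065] 1.7705580575397337 [-8.99855345e-04  6.97577923e-04 -9.99999352e-01] [ 0.13549686 -0.72531265 -4.28797591] [-0.01118524 -0.02343816  0.01464349] [-0.001  0.    -0.002 -0.004  0.    -0.001]
[-0.24055501  0.71267622  2.17136731] mm
yellow [ 269  267   31   37 1074] [284.  285.1]
blue [  244     0    81   266 10385] [283.8 111.6]
blue [ 263  305   43   48 1609] [284.  329.8]
side blue [322 157  20  28 278] [332.3 172.2]
boss top [317.4680957  140.82954849]
boss bot [316.85991988 152.60377481]
eye top [333.91877079 172.94342214]
eye bot [333.23789751 181.47649519]
```

```bash
python3 -c "
from plant import bot
print(bot.sign_off())"
```

```text
the job is handed in; nothing more can be done
None
```

The job is handed in at about 17 s. The pin stands point down in the upright cup, and the lever is held level by its yellow band about 27 mm above the dowel tip, its boss and eye within about 1 mm of my camera-measured socket and dowel positions (calibration good to about 2 mm).

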